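Turn the pen nest plate onto its locating key and press it home

ROBOT

A 7-joint arm with a two-finger parallel gripper is mounted at the origin on the work surface. World frame = base frame: x ahead of the robot, y to its left, z up, the work surface at z = 0. Lengths are in mm, angles in rad, forces in N, time in s.
With the tool pointing down it reaches from about 400 to 925 mm from the base axis. Payload 5.6 kg.
Tool frame: the origin (TCP) lies on the mounting face of the last link; the fingertips stand tips_ahead ahead of it and the grasp point (between the pads) lies 155 mm ahead of it (tips_ahead is the distance from the TCP to the fingertips, in mm); z points along the fingers, y is the line along which they close (so a half turn about z gives the same grasp; the last joint's range is limited). The gripper opens to 85 mm and grips with 20 to 120 N. Pads are 22 mm wide; open, the fingers measure 114 mm over their backs; the gripper's body (76 mm by 85 mm) begins 54 mm behind the grasp point. The pads swing forward as they close: fully open they stand 13 mm farther back than shut.
Start: joints at [-1.321, 0.468, -0.012, 1.603, 0.006, 1.071, -0.056], TCP at [187.645, 622.327, 404.69] pointing down, gripper open.
Joint ranges: [-2.53, 2.53], [-0.31, 2.02], [-1.57, 1.55], [0.28, 2.44], [-1.29, 4.43], [0.15, 1.84], [-2.92, 2.92]. Speed limits (rad/s): [2.57, 2.57, 3.14, 3.14, 3.14, 3.14, 3.14].

INTERFACE

Orientations are given as a unit quaternion [x, y, z, w].
In Python, from plant import * gives the robot as it stands.
- The arm moves only by the tool drive_tool, never from a script. Its argument "moves" is a list of rows, each a list of 7 numbers: the shift along the tool's x, y, z normalised to -1 to 1, where 1 is 80 mm, then the turn, a rotation vector about the tool's x, y, z normalised to -1 to 1, where 1 is 90 degrees, then the closure, from 0 (fully open) to 1 (shut). In form: [[dx, dy, dz, ax, ay, az, gripper], ...]. A call has 1 to 10 rows; each row is the pose to reach, as a shift and turn from the pose commanded when the call began, along the tool's axes at that moment; what a row does not reach only later rows make up. A row lasts 1/10 s, in which the tool goes at most 50 mm and 8.59 degrees, less where a joint would pass 70% of its speed; a pose out of reach is approached as far as the arm can. A call with a number of a shift or a turn outside -1 to 1 is refused whole. A call with a gripper value outside its range is refused whole. The fingers move at their own pace and stop on an object; "grip_force" is the grip in N (left out, the last holds). Time passes only in rows, so rows that repeat a pose let the fingers close. It gives the time, the measured TCP pose, the force, the opening and the grip force at its end, in the units of the state.
- state(): the state, without advancing time (a new reading comes with each control period).
- read_camera(name): name is "side" or "top"; returns the picture (420x560x3 uint8, red, green, blue); there is no depth.
- camera_model(name): a dict with "camera_matrix" (3x3 intrinsics, pixels), "D" ([k1, k2, p1, p2, k3] as OpenCV has them; the pictures are not rectified), "rvec" (rotation vector, rad) and "tvec" (3), from world to camera coordinates, as OpenCV has them. Camera axes: x right, y down, z forward; pixel columns grow to the right and rows downward; lengths in mm; the calibration is good to about 2 mm. A picture is of the moment at which its call begins. camera_model takes no time and is no camera call.
- close_job(): hands the job in; it is judged then, once.
The state is a dict: "t": time; "joint_positions": joint angles; "qvel": joint speeds; "joint_efforts": joint torques, N m; "ee_pos": TCP position; "ee_rot": TCP orientation; "wrist_force": force on the tool from outside, world axes, zero at the start; "wrist_torque": the same for the moment, N m; "gripper_width": opening from 0.0 (shut) to 1.0 (fully open); "grasp_force": force on a finger pad.
Only numpy, scipy, OpenCV 4.12 (cv2) and the standard library are available. Lean on these libraries where they do the work, as an engineer would, in place of code of your own. Each camera call takes 0.05 s, during which the arm holds its last target. There are 200 camera calls.

TASK

The round black nest plate of the pen assembly fixture is lying on top of its steel locating key instead of down over it. Turn it with a fingertip (its brass sleeves are handy to push against) until its notch meets the key (the red mark on the base shows where the key is), then press it gently down by its brass hub until it is fully home, flat on the base. Do not lift or force the plate, leave everything else on the bench where it is, and draw the hand clear.

Things in the scene. Friction and masses are not known exactly. Their poses are not given: they have to be found in the camera images.
- fixture: assembly fixture clamped to the bench: square aluminium base plate 190 x 190 x 18 mm that carries the round black nest plate. It does not move. Origin at the centre of its underside, on the nest plate's turning axis; its x axis points to the locating key
- key (a point): middle of the top of the steel locating key fixed on the base plate, 65 mm from the turning axis, 27 mm above the bench. The key is a bar that stands 9 mm out of the base plate and runs outward from 51 to 84 mm from the axis, 16 mm wide with chamfered top edges (top 11 mm wide). The nest plate hides it but for its outer end; a red mark on the base plate beyond that end shows where it is
- plate: nest plate: black disc 160 mm dia, 14 mm thick, with one notch in its rim. At the start it lies on top of the key: underside 27 mm, upper face 41 mm above the bench. It turns without end either way about the vertical axis through its hub, with a light drag (0.12 N m), and stays where it is left. Origin on the axis at its underside, x axis towards the notch
- notch (a point): middle of the plate's notch, on its upper face, 65 mm from the axis (moves with the plate). The notch is a straight slot 20 mm wide, open at the rim, reaching in to 49 mm from the axis; a white line on the black disc points to it. The plate can go down only with the notch over the key: 2 mm clear each side, and the key's chamfers lead it in from about 3 mm off at the rim
- hub (a point): centre of the top of the plate's round brass hub, 40 mm dia, 12 mm tall above the plate's face, on the turning axis: the place to press. 53 mm above the bench now, 44 mm when the plate is home
- nest_a (a point): centre of the top of a brass nest sleeve fixed on the plate, 20 mm dia, standing 24 mm above the plate's face, 52 mm from the axis, 60 degrees counter-clockwise (seen from above) from the notch. A fingertip pushing its side turns the plate
- nest_b (a point): centre of the top of a brass nest sleeve fixed on the plate, 20 mm dia, standing 24 mm above the plate's face, 52 mm from the axis, 180 degrees counter-clockwise (seen from above) from the notch. A fingertip pushing its side turns the plate
- nest_c (a point): centre of the top of a brass nest sleeve fixed on the plate, 20 mm dia, standing 24 mm above the plate's face, 52 mm from the axis, 300 degrees counter-clockwise (seen from above) from the notch. A fingertip pushing its side turns the plate
- seat (a joint): how far the nest plate has gone down, in m: 0 = lying on the key (as at the start), 0.009 = fully home, flat on the base plate; below 0 = lifted. It does not drop by itself even with the notch over the key: a rubber ring on its spigot grips, so it takes a push of about 4 N
- brass_barrel: loose pen barrel standing on end 12 to 16 cm from the fixture's centre, brass below and black above, 16 mm dia, 58 mm tall; origin at the centre of its foot. Bystander, leave alone
- band_cup: loose cream plastic cup of brass bands, 60 mm dia, 34 mm tall, near the fixture; origin at the centre of its underside. Bystander, leave alone
- red_pen: loose finished dark red pen lying flat along its x axis, 137 mm long, 13 mm dia; origin under its middle. Bystander, leave alone
- parts_tray: clear plastic tray of brass and black pen parts, 220 x 290 mm, 25 mm tall; origin under its centre. Bystander, leave alone
- tray_stack: stack of four cream trays, 176 x 256 mm, 115 mm tall; origin under its centre. Bystander, leave alone
- mallet: small mallet lying flat, wooden handle, black, brass and white head, 29 mm tall, 170 mm long; origin under the handle's head end. Bystander, leave alone
- loupe: black eye loupe standing on end, 42 mm dia, 34 mm tall; origin under its centre. Bystander, leave alone
- wax_jar: amber jar with metal lid, 52 mm dia, 55 mm tall; origin under its centre. Bystander, leave alone

How it is judged (in metres and radians):
At the end, for the whole second after the job is handed in: The nest plate has gone down at least 7.5 of its 9 mm with its notch within 4 mm of the key and lies still; every bystander is within 20 mm of where it stood (value of joint seat above 0.0075 m and horizontal distance between notch and key below 0.004 m and angular speed of plate below 0.05 rad/s and distance of each of brass_barrel, band_cup, red_pen, parts_tray, tray_stack, mallet, loupe, wax_jar from where it was at the start of the episode below 0.02 m); the robot touches nothing.
It fails at once if the nest plate is lifted more than 4 mm off the key (value of joint seat below -0.004 m).
It fails at once if the nest plate is squeezed or forced with more than 80 N (contact force between the fingers and plate above 80 N).
It fails at once if a bystander is moved more than 20 mm (distance of any of brass_barrel, band_cup, red_pen, parts_tray, tray_stack, mallet, loupe, wax_jar from where it was at the start of the episode above 0.02 m).
It also fails if it takes over 61 s, if anything falls off the work surface, if the arm or the gripper's body presses on something with over 40 N, if the wrist force passes 120 N, or if a joint passes its speed limit or range.

## Working session

There is one attempt and no reset: what is moved stays moved. The work goes in short steps, Python scripts to look and compute and a tool call to move; the robot and the scene stay as the last step left them, time stands still between calls to the robot, and variables do not carry over. Pictures are saved under pics/ and viewed, at most 10 in all, crops included, and the job is handed in when it is done.

Besides the shell and the picture viewer there is one more tool, called in YAML: its name, and indented under it one key for each argument. drive_tool: Moves the arm, as the interface text tells. Its arguments: {"type":"object","properties":{"moves":{"type":"array"},"grip_force":{"type":"number"}},"required":["moves"]}

```bash
mkdir -p pics
python3 - <<'E'
from plant import *
import cv2
for n in("top","side"):
    cv2.imwrite(f"pics/{n}0.png",cv2.cvtColor(read_camera(n),cv2.COLOR_RGB2BGR))
s=state();print({k:s[k] for k in("t","ee_pos","ee_rot","wrist_force","gripper_width")})
E
```

```text
{'t': 0.1, 'ee_pos': array([187.62517717, 622.09658176, 403.81668838]), 'ee_rot': array([ 1.45928370e-01,  9.89294826e-01, -8.09661880e-04, -5.10889172e-05]), 'wrist_force': array([ 0.45439194,  0.56704294, -0.75909057]), 'gripper_width': 1.0001502539144342}
```

View pics/top0.png

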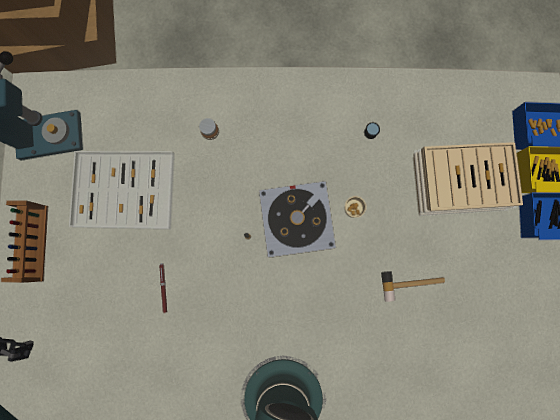

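View pics/side0.png

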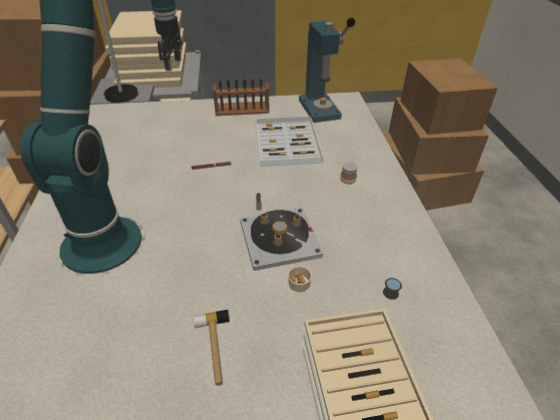

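The top view shows the fixture centred near (298,218), the red mark near (292,187), the notch to the upper right near (312,201), the barrel at (247,236) and the cup at (355,208). I'll zoom in and compute positions.

```bash
cat > h.py <<'E'
from plant import *
import cv2, numpy as np
def ray(n,uv,z):
    c=camera_model(n);K=np.array(c["camera_matrix"],float);D=np.array(c["D"],float)
    R=cv2.Rodrigues(np.array(c["rvec"],float))[0];t=np.array(c["tvec"],float).ravel()
    p=cv2.undistortPoints(np.array([[uv]],float),K,D).ravel()
    d=R.T@np.array([p[0],p[1],1]);o=-R.T@t
    return (o+d*(z-o[2])/d[2])[:2]
def proj(n,P):
    c=camera_model(n)
    return cv2.projectPoints(np.array(P,float).reshape(-1,3),np.array(c["rvec"],float),np.array(c["tvec"],float),np.array(c["camera_matrix"],float),np.array(c["D"],float))[0].reshape(-1,2)
def snap(n,f,x0,y0,x1,y1,s):
    im=cv2.cvtColor(read_camera(n),cv2.COLOR_RGB2BGR)
    cv2.imwrite("pics/"+f+"_full.png",im)
    cv2.imwrite("pics/"+f,cv2.resize(im[y0:y1,x0:x1],None,fx=s,fy=s,interpolation=cv2.INTER_CUBIC))
E
python3 - <<'E'
from h import *
im=cv2.imread("pics/top0.png")
cv2.imwrite("pics/c0.png",cv2.resize(im[175:265,240:370],None,fx=6,fy=6,interpolation=cv2.INTER_CUBIC))
for uv,z in [((298,218),53),((292,187),18),((312,201),41),((247,236),30),((355,208),20)]:print(uv,ray("top",uv,z))
# base corner hole-ish / red centroid
a=im.astype(int);m=(a[...,2]>140)&(a[...,1]<90)&(a[...,0]<90);m[:,:260]=0;m[:,330:]=0
ys,xs=np.nonzero(m);print(len(xs),xs.mean(),ys.mean(),ray("top",(xs.mean(),ys.mean()),18))
E
```

```text
(298, 218) [489.37056884 -39.72770309]
(292, 187) [580.41568827 -23.89604515]
(312, 201) [537.53681858 -78.34777526]
(247, 236) [441.8967548   99.30700003]
(355, 208) [ 521.32373212 -199.11201512]
0 nan nan [nan nan]<stdin>:7: RuntimeWarning: Mean of empty slice.
  ret = ret.dtype.type(ret / rcount)
```

View pics/c0.png

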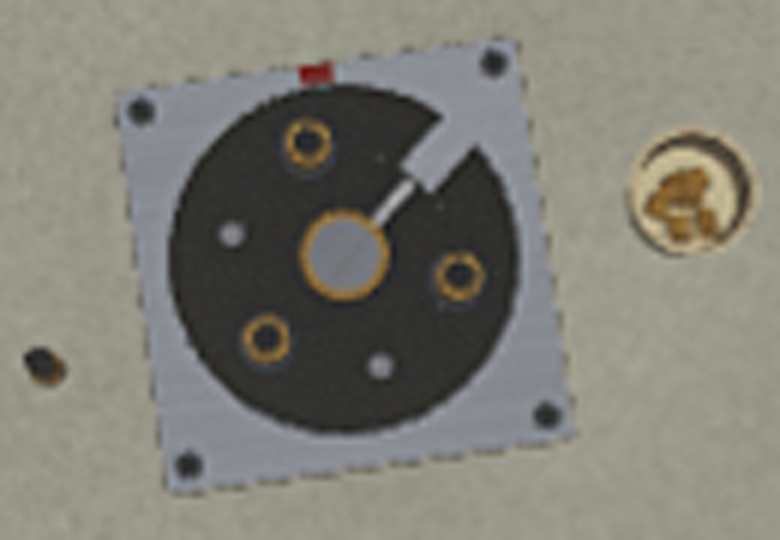

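Crop: hub (345,255); sleeves a (308,142), b (267,338), c (459,277); red mark (317,73); notch (440,150); base screws at the four corners.

Run:
```python
from h import *
f=lambda x,y,z:ray("top",(240+(x+.5)/6-.5,175+(y+.5)/6-.5),z)
sc=np.array([f(*p,18) for p in [(140,111),(493,63),(547,415),(189,465)]]);C=sc.mean(0)
print("screws c",C); hub=f(345,255,53);print("hub",hub)
N=np.array([f(*p,65) for p in [(308,142),(267,338),(459,277)]]);print("nests",N,N.mean(0))
red=f(317,73,18);g=lambda v:np.degrees(np.arctan2(v[1],v[0]))
e=sc[[0,1]].mean(0)-sc[[2,3]].mean(0); e2=sc[[0,3]].mean(0)-sc[[1,2]].mean(0)
print("red",red,"keyang",g(red-C),g(e),g(e2)-90)
c=N.mean(0);print("notch ang",[ (g(n-c)-o+180)%360-180 for n,o in zip(N,(60,180,300))], np.linalg.norm(N-c,axis=1))
print("barrel",f(45,366,20),"cup",f(690,192,34))
s=state()
from scipy.spatial.transform import Rotation as R
print(R.from_quat(s["ee_rot"]).as_matrix().round(3))
```

```text
screws c [492.43082245 -36.81631425]
hub [491.84908144 -37.25859569]
nests [[541.29396983 -20.45674486]
 [453.41807419  -2.41551561]
 [480.8145731  -87.61278493]] [491.84220571 -36.82834847]
red [581.12864436 -25.06170022] keyang 7.549092298465314 8.252814678672918 8.040505971508324
notch ang [np.float64(-41.68225107402003), np.float64(-41.84777431010946), np.float64(-42.25134739199626)] [52.0913273  51.58155628 51.96794846]
barrel [443.72656666  99.99069102] cup [ 523.39631572 -195.84543203]
[[-0.957  0.289 -0.   ]
 [ 0.289  0.957 -0.002]
 [-0.    -0.002 -1.   ]]
```

```bash
python3 -c "
import plant;print([k for k in dir(plant) if k[0]!='_']);print(getattr(plant,'tips_ahead',None));print(plant.state().keys())"
```

```text
['PlanningError', 'camera_model', 'close_job', 'read_camera', 'state', 'tips_ahead']
173.4
dict_keys(['t', 'joint_positions', 'qvel', 'joint_efforts', 'ee_pos', 'ee_rot', 'wrist_force', 'wrist_torque', 'grasp_force', 'gripper_width'])
```

drive_tool:
  moves:
    - [-0.5,-0.5,0,0,0,0,1]
    - [-1,-1,0,0,0,0,1]
    - [-1,-1,0,0,0,0,1]
    - [-1,-1,0,0,0,0,1]

```text
t: 0.5
ee_pos: [243.0, 520.6, 404.8]
ee_rot: [0.148, 0.989, -0.0, 0.0]
wrist_force: [-0.6, 0.5, 0.4]
gripper_width: 0.329
grasp_force: 0.0
```

drive_tool:
  moves:
    - [-0.5,-0.5,0,0,0,0,1]
    - [-1,-1,0,0,0,0,1]
    - [-1,-1,0,0,0,0,1]
    - [-1,-1,0,0,0,0,1]

```text
t: 0.9
ee_pos: [295.4, 422.4, 404.9]
ee_rot: [0.147, 0.989, 0.0, 0.0]
wrist_force: [-0.7, 0.6, 0.7]
gripper_width: 0.001
grasp_force: 0.0
```

drive_tool:
  moves:
    - [-0.5,-0.5,0,0,0,0,1]
    - [-1,-1,0,0,0,0,1]
    - [-1,-1,0,0,0,0,1]
    - [-1,-1,0,0,0,0,1]

```text
t: 1.3
ee_pos: [348.5, 323.7, 404.9]
ee_rot: [0.147, 0.989, 0.0, 0.0]
wrist_force: [-0.0, 1.1, 0.3]
gripper_width: -0.003
grasp_force: 0.0
```

drive_tool:
  moves:
    - [-0.5,-0.5,0,0,0,0,1]
    - [-1,-1,0,0,0,0,1]
    - [-1,-1,0,0,0,0,1]
    - [-1,-1,0,0,0,0,1]

```text
t: 1.7
ee_pos: [402.1, 224.7, 404.8]
ee_rot: [0.146, 0.989, 0.0, 0.0]
wrist_force: [-0.7, -0.2, 0.0]
gripper_width: -0.002
grasp_force: 0.0
```

drive_tool:
  moves:
    - [-0.5,-0.5,0,0,0,0,1]
    - [-1,-1,0,0,0,0,1]
    - [-1,-1,0,0,0,0,1]
    - [-1,-1,0,0,0,0,1]

```text
t: 2.1
ee_pos: [455.8, 125.4, 404.7]
ee_rot: [0.146, 0.989, 0.0, 0.0]
wrist_force: [0.2, 0.3, 0.3]
gripper_width: -0.0
grasp_force: 0.0
```

drive_tool:
  moves:
    - [-0.2,-0.6,0,0,0,0,1]
    - [-0.35,-1,0,0,0,0,1]
    - [-0.35,-1,0,0,0,0,1]
    - [-0.35,-1,0,0,0,0,1]

```text
t: 2.5
ee_pos: [458.8, 42.1, 404.7]
ee_rot: [0.144, 0.99, 0.001, -0.0]
wrist_force: [0.4, 1.3, -0.2]
gripper_width: -0.001
grasp_force: 0.0
```

drive_tool:
  moves:
    - [-0.2,-0.6,0,0,0,0,1]
    - [-0.34,-1,0,0,0,0,1]
    - [-0.34,-1,0,0,0,0,1]
    - [-0.34,-1,0,0,0,0,1]

```text
t: 2.9
ee_pos: [462.2, -42.7, 404.6]
ee_rot: [0.144, 0.99, 0.0, -0.0]
wrist_force: [1.2, 0.5, -0.1]
gripper_width: 0.002
grasp_force: 0.0
```

drive_tool:
  moves:
    - [0,-0.36,0.3,0,0,0,1]
    - [0,-0.36,0.7,0,0,0,1]
    - [0,-0.36,1,0,0,0,1]
    - [0,-0.36,1,0,0,0,1]
    - [0,-0.36,1,0,0,0,1]

```text
t: 3.4
ee_pos: [454.1, -70.8, 324.8]
ee_rot: [0.144, 0.99, 0.0, -0.0]
wrist_force: [1.2, -0.4, -0.3]
gripper_width: -0.001
grasp_force: 0.0
```

drive_tool:
  moves:
    - [0,0,0.3,0,0,0,1]
    - [0,0,0.6,0,0,0,1]
    - [0,0,0.7,0,0,0,1]
    - [0,0,0.7,0,0,0,1]

```text
t: 3.8
ee_pos: [453.8, -72.1, 268.9]
ee_rot: [0.145, 0.989, 0.0, -0.0]
wrist_force: [-0.6, 0.2, 0.2]
gripper_width: 0.0
grasp_force: 0.0
```

Run:
```python
from h import *
snap("side","s1.png",200,150,380,285,4)
p=state()["ee_pos"];print(p,state()["ee_rot"]);print(proj("side",[[*p[:2],p[2]-173.4]]))
```

```text
[454.10368045 -72.3974518  269.53267017] [1.45528905e-01 9.89353844e-01 2.03940745e-04 5.17366818e-04]
[[266.68676524 224.08562422]]
```

View pics/s1.png

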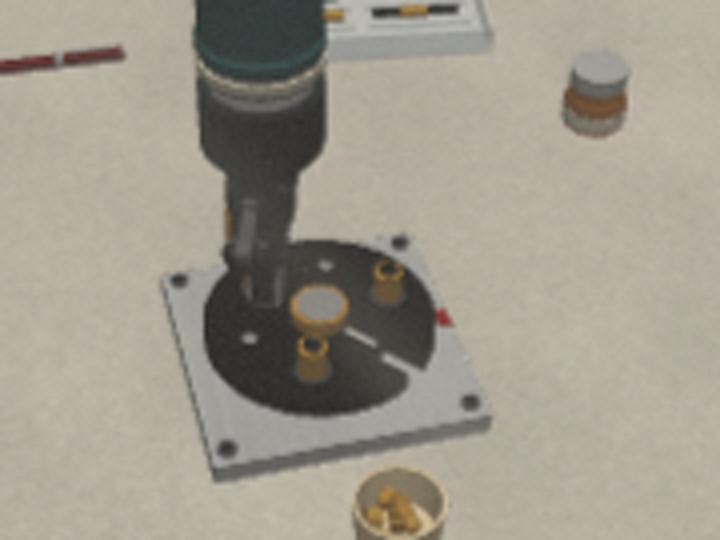

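drive_tool:
  moves:
    - [0,0,0.25,0,0,0,1]
    - [0,0,0.5,0,0,0,1]
    - [0,0,0.57,0,0,0,1]
    - [0,0,0.57,0,0,0,1]

```text
t: 4.25
ee_pos: [453.8, -72.8, 223.5]
ee_rot: [0.146, 0.989, 0.0, 0.0]
wrist_force: [-0.6, 0.3, -0.6]
gripper_width: 0.001
grasp_force: 0.0
```

```bash
cat >> h.py <<'E'
from scipy.spatial.transform import Rotation as Ro
C=np.array([492.2,-37])
def plan(P0,M,angs,rots,r=52):
    for a,q in zip(angs,rots):
        p=C+r*np.array([np.cos(np.radians(a)),np.sin(np.radians(a))])
        d=M.T@np.array([*(p-P0),0]);print(a,(d/80).round(3),"az",round(-q/90,3))
E
python3 - <<'E'
from h import *
s=state();p=s["ee_pos"];M=Ro.from_quat(s["ee_rot"]).as_matrix();print(p,s["wrist_force"])
M[2,:2]=0
v=p[:2]-C;print(np.hypot(*v),np.degrees(np.arctan2(v[1],v[0]))%360)
plan(p[:2],M,[226,229,232,235,238,241,244,247],[0]*8)
E
```

```text
[453.78733205 -72.78816106 223.53828576] [-0.6126314   0.33267473 -0.5921583 ]
52.500719339747555 222.97427456996266
226 [-0.033 -0.011  0.   ] az 0.0
229 [-0.064 -0.026  0.   ] az 0.0
232 [-0.095 -0.039  0.   ] az 0.0
235 [-0.127 -0.05   0.   ] az 0.0
238 [-0.16 -0.06  0.  ] az 0.0
241 [-0.193 -0.068  0.   ] az 0.0
244 [-0.226 -0.075  0.   ] az 0.0
247 [-0.26  -0.079  0.   ] az 0.0
```

drive_tool:
  moves:
    - [-0.03,-0.01,0,0,0,0,1]
    - [-0.065,-0.025,0,0,0,0,1]
    - [-0.095,-0.04,0,0,0,0,1]
    - [-0.125,-0.05,0,0,0,0,1]
    - [-0.16,-0.06,0,0,0,0,1]
    - [-0.19,-0.07,0,0,0,0,1]
    - [-0.225,-0.075,0,0,0,0,1]
    - [-0.26,-0.08,0,0,0,0,1]
    - [-0.26,-0.08,0,0,0,0,1]

```text
t: 5.15
ee_pos: [471.8, -84.9, 223.0]
ee_rot: [0.146, 0.989, 0.0, -0.0]
wrist_force: [-2.2, 3.0, 0.9]
gripper_width: -0.001
grasp_force: 1.1
```

Run:
```python
from h import *
snap("side","s2.png",200,150,380,285,4)
s=state();p=s["ee_pos"];M=Ro.from_quat(s["ee_rot"]).as_matrix();print(p,s["wrist_force"])
M[2,:2]=0
v=p[:2]-C;print(np.hypot(*v),np.degrees(np.arctan2(v[1],v[0]))%360)
plan(p[:2],M,range(250,284,3),range(3,37,3))
```

```text
[471.71152612 -84.97376571 223.00464016] [-2.39000085  2.36518782  0.18011784]
52.165695228780876 246.8738047474299
250 [-0.036 -0.001  0.   ] az -0.033
253 [-0.07  -0.002  0.   ] az -0.067
256 [-0.104 -0.001  0.   ] az -0.1
259 [-0.138  0.001  0.   ] az -0.133
262 [-0.171  0.006  0.   ] az -0.167
265 [-0.205  0.012  0.   ] az -0.2
268 [-0.238  0.02   0.   ] az -0.233
271 [-0.271  0.029  0.   ] az -0.267
274 [-0.303  0.04   0.   ] az -0.3
277 [-0.334  0.053  0.   ] az -0.333
280 [-0.365  0.068  0.   ] az -0.367
283 [-0.395  0.084  0.   ] az -0.4
```

View pics/s2.png

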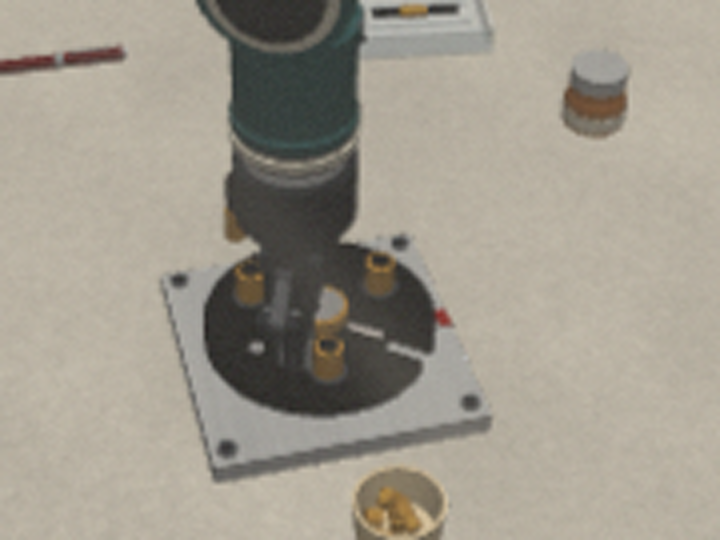

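The finger has turned the plate a little; sleeve tops now a (380,259), b (250,269), c (329,345). I'll measure the plate angle from them.

```bash
cat >> h.py <<'E'
def ang(pts,x0=200,y0=150,s=4):
    for (x,y),o in pts:
        w=ray("side",(x0+(x+.5)/s-.5,y0+(y+.5)/s-.5),65);v=w-C
        print(w.round(1),np.hypot(*v).round(1),(np.degrees(np.arctan2(v[1],v[0]))-o+180)%360-180)
E
python3 - <<'E'
from h import *
ang([((380,259),60),((250,269),180),((329,345),300)])
print("old");ang([((389,267),60),((313,345),300)])
E
```

```text
[536.7  -8.7] 52.7 -27.575814514351293
[446.5  -9.4] 53.4 -31.148610188386073
[492.  -88.4] 51.4 -30.194773112163944
old
[541.7 -17.5] 53.2 -38.54969402487137
[481.6 -87.3] 51.4 -41.86816713938083
```

drive_tool:
  moves:
    - [-0.036,0,0,0,0,-0.033,1]
    - [-0.07,-0.002,0,0,0,-0.067,1]
    - [-0.104,0,0,0,0,-0.1,1]
    - [-0.138,0.001,0,0,0,-0.133,1]
    - [-0.171,0.006,0,0,0,-0.167,1]
    - [-0.205,0.012,0,0,0,-0.2,1]
    - [-0.238,0.02,0,0,0,-0.233,1]
    - [-0.271,0.029,0,0,0,-0.267,1]
    - [-0.303,0.04,0,0,0,-0.3,1]
    - [-0.303,0.04,0,0,0,-0.3,1]

```text
t: 6.2
ee_pos: [495.3, -89.4, 222.9]
ee_rot: [-0.089, 0.996, -0.0, -0.0]
wrist_force: [-4.2, 0.7, 1.7]
gripper_width: -0.0
grasp_force: 1.6
```

Run:
```python
from h import *
snap("side","s3.png",200,150,380,285,4)
s=state();p=s["ee_pos"];M=Ro.from_quat(s["ee_rot"]).as_matrix();print(p,s["wrist_force"],s["t"])
M[2,:2]=0
v=p[:2]-C;a=np.degrees(np.arctan2(v[1],v[0]))%360;print(np.hypot(*v),a)
plan(p[:2],M,a+np.arange(2,21,2),range(2,21,2))
```

```text
[495.31449179 -89.40087783 222.95537611] [-4.1654446   0.10812408  1.45602224] 6.25
52.49335249501367 273.40142298446756
275.40142298446756 [-0.023  0.004 -0.   ] az -0.022
277.40142298446756 [-0.046  0.002 -0.   ] az -0.044
279.40142298446756 [-0.069  0.002 -0.   ] az -0.067
281.40142298446756 [-0.091  0.002 -0.   ] az -0.089
283.40142298446756 [-0.114  0.003 -0.   ] az -0.111
285.40142298446756 [-0.137  0.004 -0.   ] az -0.133
287.40142298446756 [-0.159  0.007 -0.   ] az -0.156
289.40142298446756 [-0.182  0.01  -0.   ] az -0.178
291.40142298446756 [-0.204  0.014 -0.   ] az -0.2
293.40142298446756 [-0.226  0.019 -0.   ] az -0.222
```

View pics/s3.png

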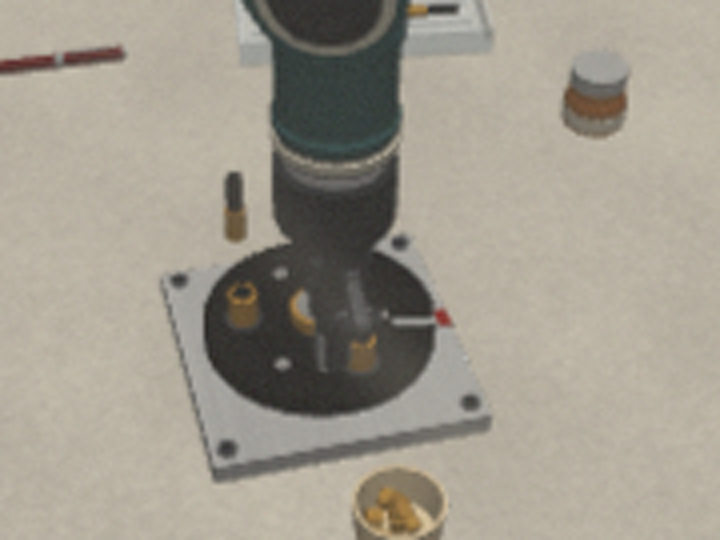

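The notch (about (410,321)) now points nearly at the red mark (444,318); sleeve b is at (242,291).

Run:
```python
from h import *
ang([((242,291),180)])
for t in (-4,0,4,8):
    d=np.array([np.cos(np.radians(t)),np.sin(np.radians(t))])
    print(t,[((proj("side",[[*(C+r*d),z]])[0]-[200,150]+.5)*4-.5).round(0) for r,z in((49,41),(80,41),(90,18))])
    e=np.radians(t+180);print(((proj("side",[[*(C+52*np.array([np.cos(e),np.sin(e)])),65]])[0]-[200,150]+.5)*4-.5).round(0))
```

```text
[439.4 -30.9] 53.2 -6.6376007552818805
-4 [array([392., 315.]), array([437., 314.]), array([449., 337.])]
[244. 293.]
0 [array([391., 312.]), array([436., 308.]), array([448., 331.])]
[244. 297.]
4 [array([390., 308.]), array([434., 303.]), array([446., 325.])]
[245. 301.]
8 [array([389., 305.]), array([432., 297.]), array([444., 319.])]
[245. 304.]
```

drive_tool:
  moves:
    - [-0.023,0.003,0,0,0,-0.022,1]
    - [-0.046,0.002,0,0,0,-0.044,1]
    - [-0.069,0.002,0,0,0,-0.067,1]
    - [-0.091,0.002,0,0,0,-0.089,1]
    - [-0.114,0.003,0,0,0,-0.111,1]
    - [-0.12,0.003,0,0,0,-0.117,1]
    - [-0.12,0.003,0,0,0,-0.117,1]

```text
t: 6.95
ee_pos: [505.6, -86.9, 223.2]
ee_rot: [-0.18, 0.984, -0.0, 0.001]
wrist_force: [-0.8, -0.3, -0.8]
gripper_width: -0.003
grasp_force: 0.5
```

drive_tool:
  moves:
    - [0.15,0,0,0,0,0,1]
    - [0.15,0,0,0,0,0,1]
    - [0.15,0,-0.5,0,0,0,1]
    - [0.15,0,-1,0,0,0,1]
    - [0.15,0,-1,0,0,0,1]

```text
t: 7.45
ee_pos: [495.7, -91.4, 307.8]
ee_rot: [-0.18, 0.984, -0.001, 0.005]
wrist_force: [1.6, 0.3, 0.3]
gripper_width: -0.0
grasp_force: 0.0
```

drive_tool:
  moves:
    - [0.5,0.3,0,0,0,0,1]
    - [1,0.6,0,0,0,0,1]
    - [1,0.6,0,0,0,0,1]

```text
t: 7.75
ee_pos: [395.7, -73.6, 301.4]
ee_rot: [-0.18, 0.984, 0.002, -0.004]
wrist_force: [0.8, 0.1, 0.2]
gripper_width: 0.0
grasp_force: 0.0
```

Run:
```python
from h import *
snap("side","s4.png",200,150,380,285,4)
snap("top","t4.png",240,175,370,265,6)
cv2.imwrite("pics/b4.png",np.hstack([cv2.resize(cv2.imread("pics/s4.png"),(400,300)),cv2.resize(cv2.imread("pics/t4.png"),(400,277))[:277]]) if 0 else np.vstack([cv2.resize(cv2.imread("pics/s4.png_full.png")[180:250,220:360],None,fx=4,fy=4,interpolation=2),cv2.resize(cv2.imread("pics/t4.png_full.png")[178:258,225:365],None,fx=4,fy=4,interpolation=2)]))
s=state();print(s["ee_pos"],s["ee_rot"],s["wrist_force"],s["t"])
```

```text
[401.40413896 -74.33383811 303.09891981] [-1.80228871e-01  9.83624591e-01  1.84076043e-04  4.30053136e-04] [ 1.9289862  -0.34834536  0.83507882] 7.85
```

View pics/b4.png

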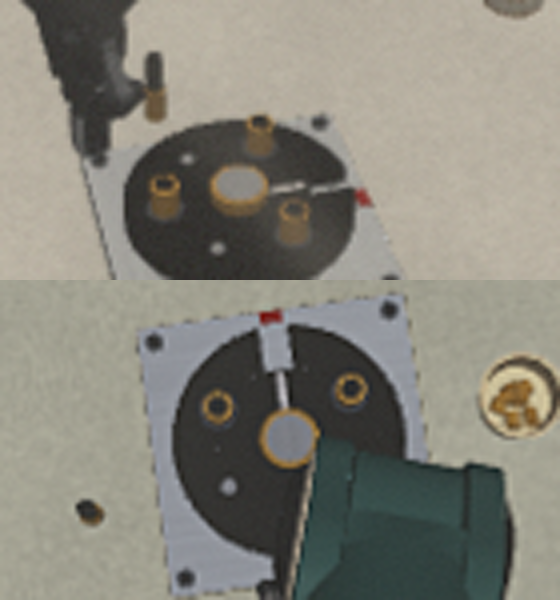

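Top view: a (217,407), c (351,388), notch almost in line with the red mark (270,317). I'll measure the leftover angle relative to the hub and the screws.

Run:
```python
from h import *
f=lambda x,y,z:ray("top",(225+(x+.5)/4-.5,178+(y-280+.5)/4-.5),z)
g=lambda v:np.degrees(np.arctan2(v[1],v[0]))
C=np.array([492,-37])
a=f(217,407,65);c=f(351,388,65);print(g(a-C)-60,g(c-C)+60,g(c-a)+90, np.linalg.norm(a-C),np.linalg.norm(c-C))
red=f(270.5,317,18);print(g(red-C)); n=f(274,340,41);print(g(n-C)); print(g(f(153,342,18)-f(389,310,18))-90)
# template-based ring centre refine
im=cv2.imread("pics/t4.png_full.png").astype(float)
def cen(x,y,k=5):
    u,v=round(225+x/4),round(178+(y-280)/4)
    w=im[v-k:v+k+1,u-k:u+k+1];m=np.clip(w[...,2]-w[...,0]-25,0,None);Y,X=np.mgrid[v-k:v+k+1,u-k:u+k+1]
    return (X*m).sum()/m.sum(),(Y*m).sum()/m.sum()
A=ray("top",cen(217,407),63);B=ray("top",cen(351,388),63);R=ray("top",cen(270.5,317),18)
print(A,B,g(A-C)-60,g(B-C)+60,g(B-A)+90,R,g(R-C))
```

```text
8.55950193490959 8.176307623579909 8.283198681182427 52.32513366657458 52.055772819476275
7.954665738606996
8.521664885140705
7.957519114321158
[511.15240505  10.43179213] [523.02584288 -77.6448303 ] 8.011717681887276 7.355958256643909 7.677646491428689 [581.41675274 -23.79732391] 8.399221657293138
```

drive_tool:
  moves:
    - [-0.5,0,0,0,0,0,1]
    - [-1,0.03,0,0,0,0,1]
    - [-1,0.03,0,0,0,0,1]
    - [-1,0.03,0,0,0,0,1]

```text
t: 8.25
ee_pos: [477.3, -43.7, 302.6]
ee_rot: [-0.181, 0.984, -0.0, 0.0]
wrist_force: [-0.2, -0.1, 0.1]
gripper_width: -0.0
grasp_force: 0.0
```

drive_tool:
  moves:
    - [-0.22,0,0.3,0,0,0,1]
    - [-0.22,0,0.6,0,0,0,1]
    - [-0.22,0,0.8,0,0,0,1]
    - [-0.22,0,0.8,0,0,0,1]
    - [-0.22,0,0.8,0,0,0,1]

```text
t: 8.75
ee_pos: [492.3, -38.4, 239.2]
ee_rot: [-0.18, 0.984, -0.0, -0.0]
wrist_force: [-0.5, -0.9, 0.2]
gripper_width: -0.001
grasp_force: 0.0
```

Tips are at about 66 mm, so the hub is 13 mm below. I'll press slowly, at 2–3 mm per row.

drive_tool:
  moves:
    - [0,0.015,0.06,0,0,0,1]
    - [0,0.015,0.12,0,0,0,1]
    - [0,0.015,0.16,0,0,0,1]
    - [0,0.015,0.18,0,0,0,1]
    - [0,0.015,0.2,0,0,0,1]
    - [0,0.015,0.2,0,0,0,1]

```text
t: 9.35
ee_pos: [492.1, -36.7, 223.2]
ee_rot: [-0.18, 0.984, 0.0, 0.0]
wrist_force: [0.6, 0.4, 2.3]
gripper_width: 0.001
grasp_force: 1.1
```

drive_tool:
  moves:
    - [0,0,0.02,0,0,0,1]
    - [0,0,0.04,0,0,0,1]
    - [0,0,0.06,0,0,0,1]
    - [0,0,0.07,0,0,0,1]
    - [0,0,0.07,0,0,0,1]

```text
t: 9.85
ee_pos: [492.1, -36.7, 217.5]
ee_rot: [-0.18, 0.984, -0.0, 0.0]
wrist_force: [0.5, -0.5, 2.5]
gripper_width: 0.0
grasp_force: 1.4
```

drive_tool:
  moves:
    - [0,0,0.01,0,0,0,1]
    - [0,0,0.02,0,0,0,1]
    - [0,0,0.02,0,0,0,1]

```text
t: 10.15
ee_pos: [492.3, -36.7, 217.2]
ee_rot: [-0.18, 0.984, 0.0, 0.0]
wrist_force: [-3.7, 0.4, 17.7]
gripper_width: 0.002
grasp_force: 9.0
```

The arm stopped at 217.2 with 18 N on the wrist, so the plate has bottomed out. I'll withdraw straight up and check.

drive_tool:
  moves:
    - [0,0,-0.1,0,0,0,1]
    - [0,0,-0.4,0,0,0,1]
    - [0,0,-1,0,0,0,1]
    - [0,0,-1,0,0,0,1]

```text
t: 10.55
ee_pos: [494.0, -37.1, 300.6]
ee_rot: [-0.18, 0.984, -0.001, 0.005]
wrist_force: [0.4, -0.1, -0.8]
gripper_width: 0.003
grasp_force: 0.0
```

drive_tool:
  moves:
    - [0.5,0,-0.5,0,0,0,1]
    - [1,0,-0.5,0,0,0,1]
    - [1,0,-0.5,0,0,0,1]
    - [1,0,-0.5,0,0,0,1]

```text
t: 10.95
ee_pos: [416.7, -65.3, 335.9]
ee_rot: [-0.18, 0.984, 0.0, 0.0]
wrist_force: [0.0, -0.3, 0.5]
gripper_width: 0.0
grasp_force: 0.0
```

Run:
```python
from h import *
snap("side","s5.png",200,150,380,285,4)
s=state();print(s["ee_pos"],s["wrist_force"],s["t"])
```

```text
[417.54024389 -64.96395514 335.85459062] [0.24703521 1.01592615 0.46683385] 11.0
```

View pics/s5.png

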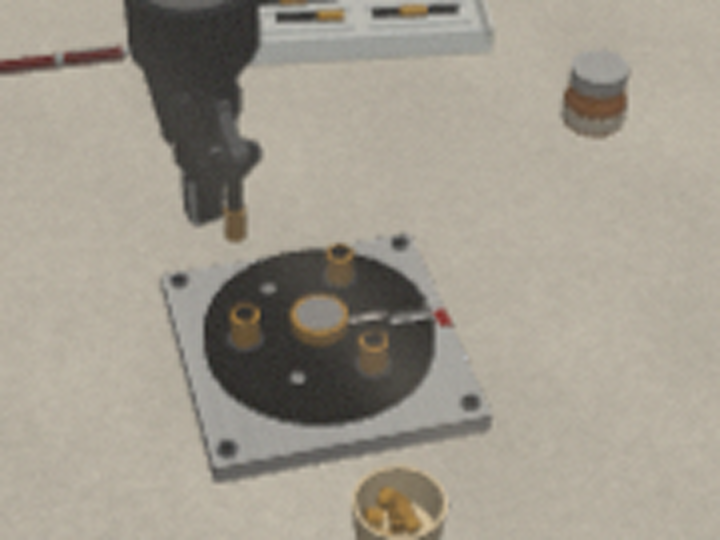

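The picture shows the plate down, with hub top at (320,315) against (320,303) before, the key in the notch in line with the red mark, the bystanders untouched and the hand clear.

```bash
python3 -c "
from plant import *
print(close_job())"
```

```text
the job is handed in; nothing more can be done
None
```

I turned the nest plate about 50° until its notch met the key and pressed it down until it stopped at full depth. The hand is clear, no bystander looks moved in the pictures, and the job was handed in at about 11 s, though no verdict came back.

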